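# Grease coupler onto a tilted bearing nipple

## Robot

A 6-joint arm with a two-finger parallel gripper is mounted at the origin on the work surface. World frame = base frame: x ahead of the robot, y to its left, z up, the work surface at z = 0. Lengths are in m, angles in rad, forces in N, time in s.
With the tool pointing down it reaches from about 0.325 to 0.925 m from the base axis. Payload 3.1 kg.
Tool frame: the origin (TCP) lies on the centre line of the jaws, within the pads' length; the fingertips stand 22 mm ahead of it and the grasp point (between the pads) lies 3 mm ahead of it; z points along the fingers, y is the direction in which the jaws open and shut (so a half turn about z gives the same grasp; the last joint's range is limited). The gripper opens to 85 mm and grips with 20 to 120 N. Pads are 22 mm wide; open, the fingers measure 114 mm over their backs; the gripper's body (76 mm by 85 mm) begins 54 mm behind the grasp point. The pads swing forward as they close: fully open they stand 13 mm farther back than shut.
Start: joints at [1.039, 0.217, 1.613, -0, 1.311, -0.112], TCP at [0.255, 0.571, 0.253] pointing down, gripper open.
Joint ranges: [-2.75, 2.75], [-0.78, 2.1], [0.31, 2.55], [-1.13, 4.27], [0.13, 2.63], [-2.58, 2.58]. Speed limits (rad/s): [2.79, 2.79, 3.14, 3.14, 3.14, 3.14].

## Interface

Orientations are given as a unit quaternion [x, y, z, w].
In Python, from plant import status, imaging, arm gives the robot as it stands.
- The arm moves only by the shell command python3 -m creep 'ROWS' [OPENING]. ROWS is JSON, a list of rows, each a list of 2 entries, a list of its own where there are three numbers: the shift along the tool's x, y, z in mm, then the turn about the tool's z in rad. A call has 1 to 10 rows; each row shifts and turns the commanded pose from where the row before left it, along the tool's axes as they then stand; what a row does not reach is not made up. A row lasts 1/12 s, in which the tool goes at most 41.7 mm and 7.16 degrees, less where a joint would pass 70% of its speed; a pose out of reach is approached as far as the arm can. A call with a gripper value outside its range is refused whole. OPENING is the closure, from 0 (fully open) to 1 (shut), set as the call begins (- or left out, the last holds). The fingers move at their own pace and stop on an object; the grip force is fixed at half the most. Time passes only in rows, so rows that do not move let the fingers close. It gives the time, the measured TCP pose, the force and the opening at its end, in the units of the state.
- status.get_state(): the state, without advancing time (a new reading comes with each control period).
- imaging.read_camera(name): name is "scene" or "top" or "wrist"; returns a dict with "image" (400x640x3 uint8, red, green, blue), "z_map" (400x640 float32, m along the optical axis (not along the pixel's ray), 0 where there is no reading), "camera_matrix" (3x3 intrinsics, pixels), "position" and "orientation" of the camera in the world. Camera axes: x right, y down, z forward; pixel columns grow to the right and rows downward; lengths in m; the calibration is good to about 2 mm. A picture is of the moment at which its call begins.
- arm.close_job(): hands the job in, once; it reports no verdict.
Trained networks look in the newest picture that a camera, given by its name, has taken for a name from the list of things; names that differ only in an ending like _2 or _b are one class to them, and where a whole thing is asked for, a point or a joint stands for the part that bears it (a point fixed in the world has none). Each returns a list of dicts, best first, with "p" (0 to 1); they miss things now and then, are a little off and sometimes report something else, mostly with a low value. They report only what shows in the picture. A call takes as long as a camera call. They do not tell look-alikes from the thing itself.
- imaging.trace(camera, query): "region" (400x640 bool, what is visible of it) and "bbox" ([left, top, right, bottom] in pixels, round what is visible of it).
- imaging.mark_of(camera, query): "location" ([column, row] in pixels: a listed point, or the origin of a listed thing).
The state is a dict: "t": time; "joints": joint angles; "joint_velocities": joint speeds; "joint_torque": joint torques, N m; "ee_pos": TCP position; "orientation": TCP orientation; "contact_force": force on the tool from outside, world axes, zero at the start; "torque": the same for the moment, N m; "grip_width": opening from 0.0 (shut) to 1.0 (fully open).
Only numpy, scipy, OpenCV 4.12 (cv2) and the standard library are available. Lean on these libraries where they do the work, as an engineer would, in place of code of your own. Each camera call takes 0.05 s, during which the arm holds its last target.

## Task

Lift the hand-push grease coupler (blue square grip) out of its parking block, dip its nose well down into the small white rinsing pot and lift it out again. Then press it squarely onto the tilted brass grease nipple of the bearing block until it snaps in, and finish while still gripping it and holding it pressed well in against the spring. Do not knock the pot over or disturb the other things on the bench.

Things in the scene. Friction and masses are not known exactly. Their poses are not given: they have to be found in the camera images.
- coupler_grip (a point): Hand-push grease coupler, loose, 0.3 kg, hung upright in the parking block by its guard disc. Point: centre of its blue square grip, 28 x 28 mm, 50 mm long (button on top ends 28 mm above). z: along the coupler, nose to grip; x, y: square to the flats. Black guard disc 44 mm dia lies 25 to 31 mm below the point, then a steel nose 28 mm dia, 45 mm long; mouth 76 mm below the point.
- coupler_nose (a point): Centre of the coupler's mouth, at the very end of its nose; same axes as coupler_grip. The mouth is a round bore 15 mm dia, 24 mm deep, its flat rim 28 mm outside dia.
- holder_top (a point): Aluminium parking block for the coupler, 80 x 80 x 60 mm, fixed. This point is the centre of the hole's mouth on its top face (60 mm high); hole 33 mm dia, 50 mm deep, vertical. The coupler's nose must be raised 45 mm to leave it.
- pot_rim (a point): Small white round ceramic rinsing pot, loose, 0.35 kg, 50 mm tall, mouth 64 mm dia inside, inner floor 42 mm below the rim (no liquid is modelled). This point is the centre of the mouth at rim height, z up.
- nipple_tip (a point): Tip of the brass nipple on the grey bearing block (fixed, foot 110 x 120 mm, round housing 90 mm high). z: out along the nipple axis, tilted 25 degrees from vertical, leaning roughly to the robot's right (-y). Stem 10 mm dia, 14 mm long, tapered tip, on a brass collar 32 mm dia; both slide together into the block along the axis when pressed.
- nipple_seat (a point): Centre of the top face of the nipple's brass collar, 14 mm below nipple_tip along the axis (same axes; moves with it). When the coupler is fully on, its mouth lies on this point.
- nipple (a joint): How far the nipple is pressed into the block (m): 0 free, 0.014 hard stop; past 0.008 it counts as snapped in. Snap spring: it does not move until pressed with about 18 N, then gives way (about 10 N at 7 mm, 6 N at 14 mm). It always pushes back and returns to 0 when let go. A green pin pops about 7 mm out of the housing's side as it goes in.
- spanner: Bystander, loose: steel open-end spanner, 120 mm long, lying flat.
- foam: Bystander, loose: white packing block 70 x 50 x 40 mm. Origin at its underside.
- bottle: Bystander, loose: amber bottle with blue cap, 60 mm dia, 120 mm tall. Origin at its underside.
- jar: Bystander, loose: clear jar with white lid, 60 mm dia, 70 mm tall. Origin at its underside.
- rotor: Bystander, loose: aluminium centrifuge rotor, 100 mm dia, 50 mm tall. Origin at its underside.
- driver: Bystander, loose: screwdriver lying flat.
Things that resemble listed ones, but are neither listed nor needed, are in the scene too. Of the things that look like the part that bears coupler_grip, the larger one is meant.

How it is judged:
On the way, in this order (a step that is already met when the one before it is completed fails the run):
1. the coupler is drawn right out of its parking block, in the gripper (height (world z) of coupler_nose above 0.065 m and contact force between the fingers and coupler above 1 N), for 0.1 s.
2. its nose is dipped into the pot, mouth at least 12 mm below the rim (z of coupler_nose in the frame of pot_rim below -0.012 m and horizontal distance between coupler_nose and pot_rim below 0.03 m), for 0.1 s.
3. the nose is lifted out of the pot (z of coupler_nose in the frame of pot_rim above 0.005 m), for 0.05 s.
4. the coupler sits on the nipple and has snapped it in, past 8 mm (value of joint nipple above 0.008 m and distance between coupler_nose and nipple_seat below 0.006 m), for 0.2 s.
At the end, for the whole second after the job is handed in: The gripper still grips the coupler (over 2 N) and holds it pressed on the nipple: the nipple is more than 8 mm in, the coupler's mouth is within 6 mm of the collar's centre, its axis within 0.15 rad of the nipple's, and it presses with more than 3 N; the pot stands upright (all of step 4 and angle between the z axis of coupler_nose and the z axis of nipple_seat, either way round below 0.15 rad and contact force between coupler and nipple above 3 N and contact force between the fingers and coupler above 2 N and angle between pot_rim's own z axis and vertical below 0.2 rad); the arm keeps its last pose, push and grip.
It fails at once if the pot is tipped or pushed more than 40 mm (angle between pot_rim's own z axis and vertical above 0.5 rad or distance of pot_rim from where it was at the start of the episode above 0.04 m).
It fails at once if a bystander is moved more than 30 mm (distance of any of spanner, foam, bottle, jar, rotor, driver from where it was at the start of the episode above 0.03 m).
It also fails if it takes over 50 s, if anything falls off the work surface, if the arm or the gripper's body presses on something with over 40 N, if the wrist force passes 120 N, or if a joint passes its speed limit or range.

## Working session

There is one attempt and no reset: what is moved stays moved. The work goes in short steps, Python scripts to look and compute and a shell command to move; the robot and the scene stay as the last step left them, time stands still between calls to the robot, and variables do not carry over. Pictures are saved under pics/ and viewed, and the job is handed in when it is done.

```bash
ls; mkdir -p pics; cat > h.py <<'E'
import numpy as np,cv2
from plant import status,imaging,arm
from scipy.spatial.transform import Rotation as R
def cam(n,save=None):
    c=imaging.read_camera(n)
    if save: cv2.imwrite('pics/'+save+'.png',c['image'][:,:,::-1])
    return c
def pt(c,u,v,z):
    K=np.array(c['camera_matrix']);p=np.array([(u-K[0,2])/K[0,0]*z,(v-K[1,2])/K[1,1]*z,z])
    return R.from_quat(c['orientation']).apply(p)+np.array(c['position'])
def ray(c,u,v,h):
    a=pt(c,u,v,1.0);o=np.array(c['position']);d=a-o
    return o+d*(h-o[2])/d[2]
def zat(c,u,v,r=2):
    q=c['z_map'][int(v)-r:int(v)+r+1,int(u)-r:int(u)+r+1];q=q[q>0]
    return float(np.median(q)) if q.size else 0
def cloud(c):
    z=c['z_map'];v,u=np.mgrid[0:400,0:640];K=np.array(c['camera_matrix'])
    P=np.stack([(u-K[0,2])/K[0,0]*z,(v-K[1,2])/K[1,1]*z,z],-1)
    return P@R.from_quat(c['orientation']).as_matrix().T+np.array(c['position'])
def proj(c,p):
    q=R.from_quat(c['orientation']).inv().apply(np.array(p)-np.array(c['position']))
    K=np.array(c['camera_matrix']);return (K@q)[:2]/q[2]
E
python3 - <<'E'
from h import *
np.set_printoptions(precision=4,suppress=True)
for n in ['scene','top']:
    c=cam(n,n+'0');print(n,c['position'],c['orientation'],np.array(c['camera_matrix'])[0])
    for q in ['coupler_grip','coupler_nose','holder_top','pot_rim','nipple_tip','nipple_seat','spanner','foam','bottle','jar','rotor','driver']:
        for m in imaging.mark_of(n,q)[:3]:
            u,v=m['location'];z=zat(c,u,v) if 3<u<636 and 3<v<396 else 0
            print(q,round(m['p'],2),np.round([u,v],1),pt(c,u,v,z) if z else None)
print(status.get_state())
E
```

```text
pics
scene [1.1514 0.637  0.7044] [ 0.3041  0.8292 -0.4375 -0.1687] [373.9236   0.     311.33  ]
coupler_grip 0.67 [294.9 232.7] [0.6593 0.0096 0.064 ]
coupler_grip 0.58 [406.4 237.8] [ 0.3675  0.1742 -0.0034]
coupler_grip 0.5 [319.3 208.2] [ 0.5608 -0.0023  0.0951]
coupler_nose 0.85 [312.8 229.4] [0.601  0.017  0.0505]
coupler_nose 0.7 [290.1 244.6] [ 0.6562 -0.0175  0.0021]
coupler_nose 0.55 [305.9 306. ] [0.783  0.2038 0.0356]
holder_top 0.85 [314.5 216.6] [ 0.5757 -0.0053  0.0708]
holder_top 0.64 [409.4 238. ] [ 0.3634  0.1817 -0.0016]
pot_rim 0.95 [266.4 178.1] [ 0.4879 -0.3759 -0.0027]
nipple_tip 0.68 [313.8 224.9] [0.5906 0.0092 0.0569]
nipple_tip 0.62 [409.6 237.3] [ 0.3596  0.1797 -0.0021]
nipple_tip 0.29 [387.3 350.4] [0.73   0.3962 0.0355]
nipple_seat 0.72 [410.4 241.8] [0.5114 0.2719 0.1221]
spanner 0.47 [384.4 234.2] [0.4129 0.1266 0.0042]
foam 0.65 [404.7 242.5] [0.5199 0.2622 0.1182]
foam 0.45 [315.  207.1] [ 0.5749 -0.005   0.1037]
bottle 0.6 [305.4 306.8] [0.7845 0.2039 0.0341]
jar 0.62 [229.2 235.7] [ 0.7776 -0.146   0.0176]
rotor 0.67 [389.  355.1] [0.7345 0.4046 0
[... 615 characters left out ...]
 0.3774 0.0419]
bottle 0.64 [250.3 146.2] [0.7418 0.1717 0.0776]
jar 0.79 [378.7 147.5] [ 0.7517 -0.164   0.0696]
rotor 0.62 [174.5 163.5] [0.6987 0.3749 0.0396]
driver 0.8 [452.3 183.2] [ 0.6774 -0.3766  0.0009]
{'t': 1.3, 'joints': array([ 1.0388,  0.2169,  1.6134, -0.    ,  1.3113, -0.1122]), 'joint_velocities': array([ 0.0002, -0.0016, -0.0003,  0.    ,  0.0001, -0.0013]), 'joint_torque': array([  0.0018, -39.6875, -30.4253,   0.0001,   0.0006,   0.    ]), 'ee_pos': array([0.2547, 0.5707, 0.2533]), 'orientation': array([ 0.2084,  0.978 , -0.    , -0.    ]), 'contact_force': array([-0.566 , -0.3609,  0.2854]), 'torque': array([-0.0494, -0.0062,  0.0246]), 'grip_width': 0.9991477647572168}
```

View pics/scene0.png

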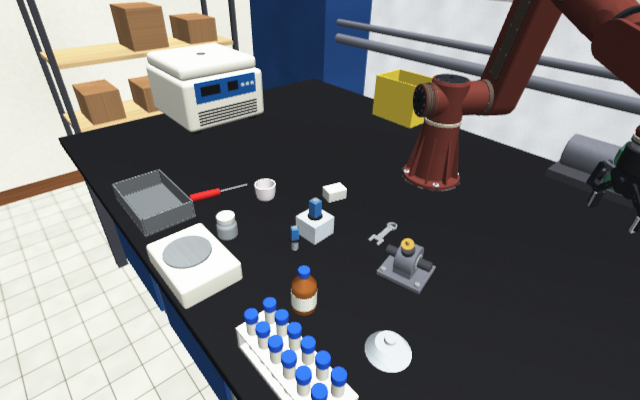

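View pics/top0.png

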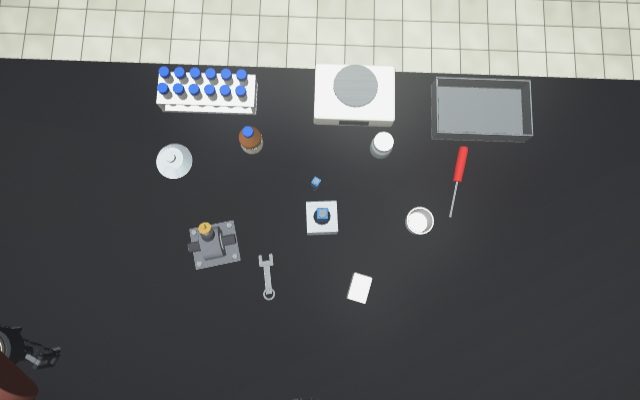

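```bash
python3 - <<'E'
from h import *
np.set_printoptions(precision=4,suppress=True)
c=cam('wrist','w0');print(c['position'],R.from_quat(c['orientation']).as_matrix(),c['camera_matrix'])
c=cam('top');cs=cam('scene')
a=cv2.resize(c['image'][170:280,170:340],None,fx=4,fy=4,interpolation=cv2.INTER_CUBIC)
cv2.imwrite('pics/topz.png',a[:,:,::-1])
a=cv2.resize(cs['image'][170:310,250:450],None,fx=4,fy=4,interpolation=cv2.INTER_CUBIC)
cv2.imwrite('pics/scz.png',a[:,:,::-1])
P=cloud(c)
# coupler top flat, holder top
def sel(x0,x1,y0,y1,z0,z1):
    m=(c['z_map']>0)&(P[...,0]>x0)&(P[...,0]<x1)&(P[...,1]>y0)&(P[...,1]<y1)&(P[...,2]>z0)&(P[...,2]<z1);return P[m],m
for nm,b in dict(grip=(.5,.62,-.09,.04,.1,.13),holder=(.5,.62,-.09,.04,.05,.07),pot=(.5,.62,-.3,-.15,.035,.06),nip=(.45,.6,.2,.33,.105,.16)).items():
    p,m=sel(*b);
    if len(p): print(nm,len(p),p.mean(0),p.min(0),p.max(0), cv2.minAreaRect((p[:,:2]*1000).astype(np.float32)))
E
```

```text
[0.1883 0.6006 0.3739] [[ 0.4069  0.8737  0.2666]
 [ 0.9135 -0.3895 -0.1179]
 [ 0.0008  0.2915 -0.9566]] [[287.8342   0.     321.3242]
 [  0.     287.8342 199.8041]
 [  0.       0.       1.    ]]
grip 129 [ 0.5643 -0.0184  0.1173] [ 0.5507 -0.0313  0.1082] [ 0.5791 -0.0057  0.1237] ((564.8760375976562, -18.402942657470703), (27.879497528076172, 24.994632720947266), 1.754145860671997)
holder 806 [ 0.5636 -0.0184  0.0608] [ 0.5223 -0.0592  0.0503] [0.6075 0.0225 0.0698] ((565.094482421875, -18.73916244506836), (80.94842529296875, 79.87000274658203), 4.445748805999756)
pot 137 [ 0.5647 -0.2667  0.0479] [ 0.5288 -0.3     0.0353] [ 0.5976 -0.2397  0.06  ] ((563.1880493164062, -269.826904296875), (60.15525436401367, 68.80696105957031), 89.8218994140625)
nip 145 [0.5159 0.2667 0.1189] [0.4963 0.2507 0.105 ] [0.5329 0.2831 0.1335] ((515.01025390625, 267.170654296875), (37.23422622680664, 29.71636199951172), 11.13784408569336)
```

View pics/topz.png

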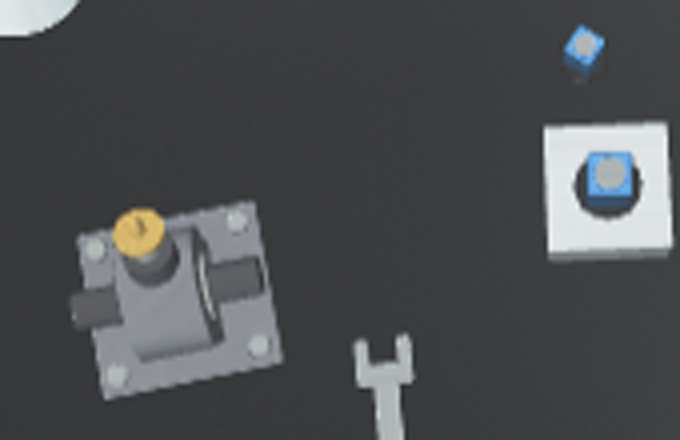

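View pics/scz.png

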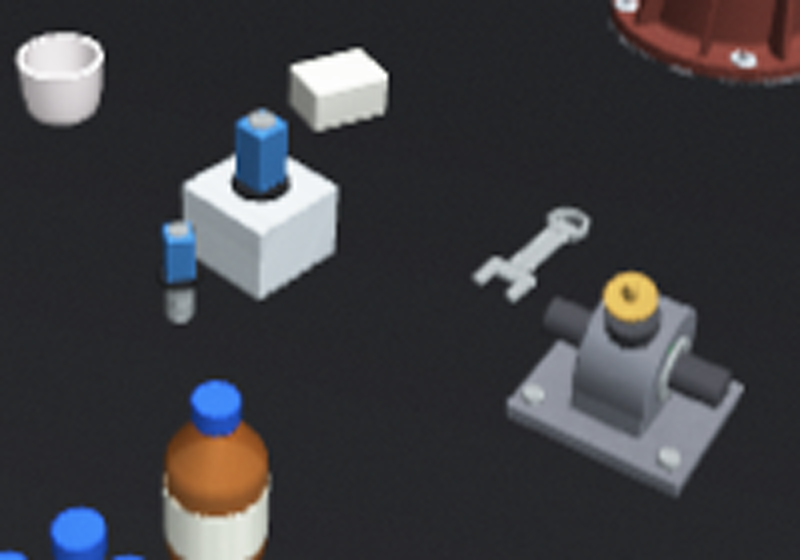

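View pics/w0.png

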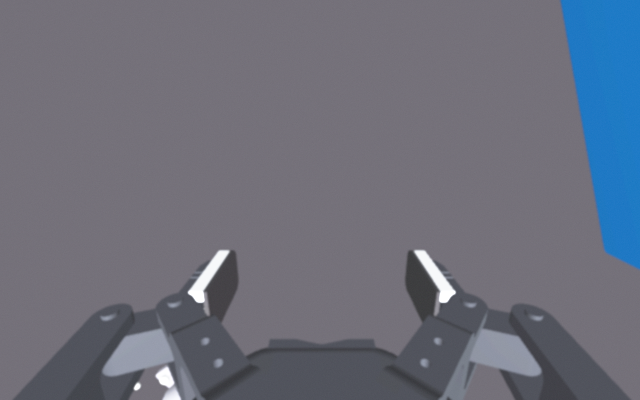

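```bash
python3 -m creep '[[[-36,-17.3,0],0],[[-36,-17.3,0],0],[[-36,-17.3,0],0],[[-36,-17.3,0],0],[[-36,-17.3,0],0],[[-36,-17.3,0],0],[[-36,-17.3,0],0],[[-36,-17.3,0],0],[[-36,-17.3,0],0],[[-36,-17.3,0],0]]' 0
python3 -m creep '[[[0,0,0],0.115],[[0,0,0],0.115],[[0,0,0],0.115],[[0,0,0],0.115],[[0,0,0],0.115],[[0,0,0],0.115],[[0,0,0],0.115],[[0,0,0],0.115],[[0,0,0],0.115],[[0,0,0],0.115]]'
python3 - <<'E'
from h import *
np.set_printoptions(precision=4,suppress=True)
c=cam('wrist','w1');P=cloud(c)
for q in ['nipple_tip','nipple_seat']:
    for m in imaging.mark_of('wrist',q)[:2]:
        u,v=m['location'];print(q,round(m['p'],2),np.round([u,v],1),pt(c,u,v,zat(c,u,v)))
np.savez('w1.npz',**c)
s=status.get_state();print(s['ee_pos'],s['orientation'],s['t'])
E
```

```text
t: 2.28
ee_pos: [0.514, 0.2644, 0.2536]
orientation: [0.208, 0.978, 0.0, 0.0]
contact_force: [-0.3, -0.1, -0.2]
grip_width: 0.999
t: 3.12
ee_pos: [0.513, 0.266, 0.2534]
orientation: [0.709, 0.705, 0.0, 0.0]
contact_force: [0.7, -0.1, -0.4]
grip_width: 1.003
nipple_tip 0.84 [330.  199.6] [0.5223 0.2659 0.1297]
nipple_seat 0.85 [326.8 190.9] [0.5196 0.2713 0.1202]
nipple_seat 0.21 [334.9 195.8] [0.5265 0.2697 0.1308]
[0.5129 0.2661 0.2533] [0.7058 0.7084 0.     0.    ] 3.2667
```

View pics/w1.png

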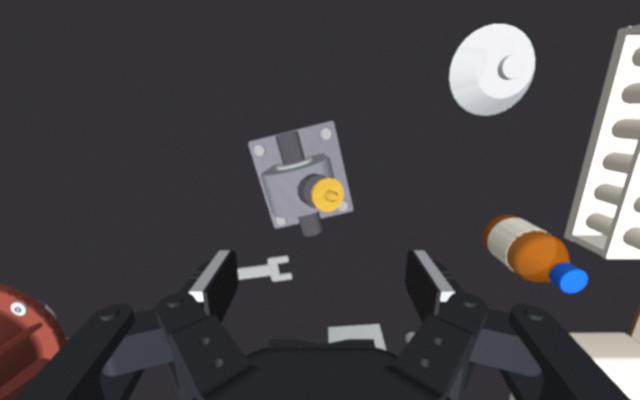

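```bash
python3 - <<'E'
from h import *
np.set_printoptions(precision=4,suppress=True)
c=dict(np.load('w1.npz'));P=cloud(c);im=c['image']
cv2.imwrite('pics/w1z.png',cv2.resize(im[110:250,230:370],None,fx=4.2,fy=4.2,interpolation=cv2.INTER_CUBIC)[:,:,::-1])
hsv=cv2.cvtColor(im,cv2.COLOR_RGB2HSV)
m=(hsv[...,0]>12)&(hsv[...,0]<30)&(hsv[...,1]>120)&(hsv[...,2]>100)
m[:,:290]=0;m[:,370:]=0;m[:150]=0;m[240:]=0
p=P[m];print(len(p),p.mean(0),p.min(0),p.max(0))
mm=m.copy().astype(np.uint8)
q=p
for _ in range(15):
    ce=q.mean(0);n=np.linalg.svd(q-ce)[2][2];n*=np.sign(n[2]);d=(p-ce)@n
    q=p[np.abs(d)<0.0025]
print('plane',len(q),ce,n,np.degrees(np.arccos(n[2])),np.degrees(np.arctan2(n[1],n[0])), np.percentile(d,[1,10,50,90,99]))
# ellipse
cs,_=cv2.findContours(mm,cv2.RETR_EXTERNAL,cv2.CHAIN_APPROX_NONE);k=max(cs,key=cv2.contourArea);print(cv2.fitEllipse(k))
# block height map
b=P[110:250,230:370];z=b[...,2];t=b[(z>.08)&(z<.1)];print('housing',t.mean(0),t.min(0),t.max(0))
f=b[(z>.005)&(z<.03)];print(f.min(0),f.max(0),cv2.minAreaRect((f[:,:2]*1000).astype(np.float32)))
E
```

```text
836 [0.5196 0.2688 0.1221] [0.5044 0.2514 0.1029] [0.5341 0.3402 0.3739]
plane 255 [0.5195 0.2694 0.1231] [-0.7624  0.409   0.5015] 59.89904900175623 151.7855752877123 [-0.0177 -0.0136 -0.0005  0.0081  0.0112]
((326.83880615234375, 194.0765380859375), (30.624113082885742, 32.90448760986328), 21.193340301513672)
housing [0.4856 0.2633 0.0878] [0.4592 0.2314 0.08  ] [0.5192 0.2892 0.1   ]
[0.4232 0.1908 0.0081] [0.5565 0.3299 0.03  ] ((489.9414978027344, 260.2572021484375), (110.13622283935547, 120.20478820800781), 13.486478805541992)
```

View pics/w1z.png

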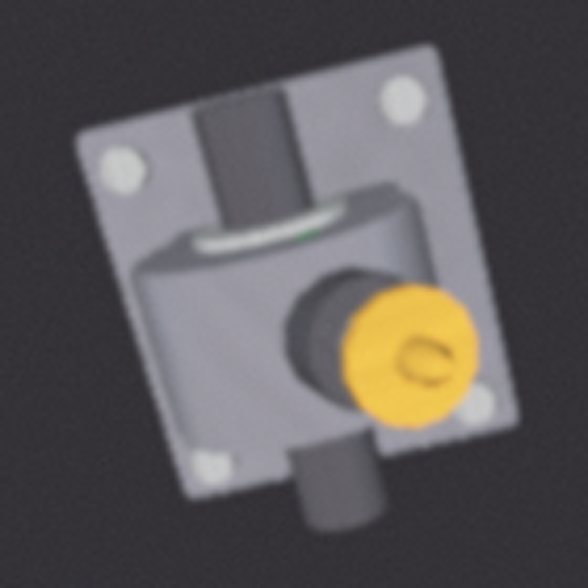

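```bash
cat > fit.py <<'E'
from h import *
from scipy.optimize import least_squares
np.set_printoptions(precision=4,suppress=True)
def ymask(im,box):
    hsv=cv2.cvtColor(im,cv2.COLOR_RGB2HSV)
    m=((hsv[...,0]>10)&(hsv[...,0]<30)&(hsv[...,1]>110)&(hsv[...,2]>90)).astype(np.uint8)
    k=np.zeros_like(m);a,b,c_,d=box;k[b:d,a:c_]=m[b:d,a:c_]
    n,l,s,_=cv2.connectedComponentsWithStats(k);i=1+np.argmax(s[1:,4]);return (l==i)
def plane(c,m):
    p=cloud(c)[m];p=p[p[:,2]<.16];
    best=None;rng=np.random.default_rng(0)
    for _ in range(800):
        a=p[rng.choice(len(p),3,0)];n=np.cross(a[1]-a[0],a[2]-a[0])
        if np.linalg.norm(n)<5e-5: continue
        n/=np.linalg.norm(n);k=np.abs((p-a[0])@n)<.0015
        if best is None or k.sum()>best.sum(): best=k
    q=p[best]
    for _ in range(5):
        ce=q.mean(0);n=np.linalg.svd(q-ce,full_matrices=False)[2][2];n*=np.sign(n[2]);q=p[np.abs((p-ce)@n)<.002]
    return len(p),len(q),ce,n,np.degrees(np.arccos(n[2])),np.degrees(np.arctan2(n[1],n[0]))
E
python3 - <<'E'
from fit import *
w=dict(np.load('w1.npz'));mw=ymask(w['image'],(290,150,370,240))
print(plane(w,mw))
s=cam('scene');ms=ymask(s['image'],(380,220,440,270));print(plane(s,ms))
t=cam('top');mt=ymask(t['image'],(190,210,220,245));print(plane(t,mt))
np.savez('s1.npz',**s);np.savez('t1.npz',**t)
def cont(m):
    cs,_=cv2.findContours(m.astype(np.uint8),cv2.RETR_EXTERNAL,cv2.CHAIN_APPROX_NONE);return cs[0][:,0].astype(float)
for nm,c,m in (('w',w,mw),('s',s,ms),('t',t,mt)): print(nm,m.sum(),cv2.fitEllipse(cont(m).astype(np.float32)))
# silhouette moments fit: collar disc (16 mm) outline, 25deg tilt, azimuth free
th=np.linspace(0,2*np.pi,72,endpoint=False)
def disc(seat,tilt,az):
    n=np.array([np.sin(tilt)*np.cos(az),np.sin(tilt)*np.sin(az),np.cos(tilt)])
    a=np.cross(n,[0,1,0]);a/=np.linalg.norm(a);b=np.cross(n,a)
    return seat+.016*(np.cos(th)[:,None]*a+np.sin(th)[:,None]*b)
def ell(poly):
    M=cv2.moments((poly).astype(np.float32));A=M['m00'];return np.array([M['m10']/A,M['m01']/A,M['mu20']/A,M['mu11']/A,M['mu02']/A])
def obs(m):
    v,u=np.nonzero(m);return np.array([u.mean(),v.mean(),u.var()+1/12,np.cov(u,v,bias=True)[0,1],v.var()+1/12])
def pr(c,X):
    q=R.from_quat(c['orientation']).inv().apply(X-c['position']);K=c['camera_matrix'];return q[:,:2]/q[:,2:]*K[0,0]+K[:2,2]
for use in ([w,],[w,s,t],[w,s]):
  ms_={id(w):mw,id(s):ms,id(t):mt}
  for az0 in (-90,0,45):
    f=lambda x:np.concatenate([(ell(pr(c,disc(x[:3]/1000,np.radians(x[3]),np.radians(x[4]))))-obs(ms_[id(c)]))*np.array([1,1,.15,.15,.15]) for c in use])
    r=least_squares(f,[519,269,121,25,az0]);print(len(use),r.x,r.cost)
E
```

```text
(849, 690, array([0.5197, 0.2681, 0.1193]), array([0.4066, 0.0973, 0.9084]), np.float64(24.712979401478012), np.float64(13.451937383258503))
(135, 86, array([0.5198, 0.2694, 0.1177]), array([0.3981, 0.1138, 0.9103]), np.float64(24.456558302860298), np.float64(15.956199585839702))
(106, 58, array([0.5197, 0.2656, 0.1196]), array([0.4702, 0.208 , 0.8577]), np.float64(30.943590260985587), np.float64(23.866849186457344))
w 854 ((326.79449462890625, 194.21177673339844), (31.013315200805664, 33.222434997558594), 22.258325576782227)
s 135 ((407.1536865234375, 243.62265014648438), (11.770276069641113, 12.76010799407959), 114.28352355957031)
t 108 ((204.2145538330078, 227.7748260498047), (10.086149215698242, 11.939836502075195), 63.489078521728516)
1 [519.2075 267.517  119.5304  23.7932 -94.4625] 9.400833245831551
1 [519.9769 267.8954 119.8484  25.       0.    ] 0.42332208590156484
1 [520.0039 268.0602 119.9716  24.7897  45.    ] 0.5937974398841547
3 [ 520.0633  267.3426  118.6057   20.6919 -100.8171] 8.465412093982158
3 [519.865  267.8529 118.8581  24.9985   0.    ] 0.7220559334585256
3 [519.8121 267.9063 119.039   24.2472  45.3936] 0.6989643458281133
2 [519.4729 267.8934 119.9194  23.86   -93.5415] 10.357833186819967
2 [519.9329 267.8657 119.0683  25.07    -0.0013] 0.6678226678440814
2 [519.6629 267.7749 118.7282  24.9769  45.002 ] 0.6375431692606823
```

```bash
python3 -m creep '[[[-35.6,6.5,0],0],[[-35.6,6.5,0],0],[[-35.6,6.5,0],0],[[-35.6,6.5,5],0],[[-35.6,6.5,5],0],[[-35.6,6.5,5],0],[[-35.6,6.5,5],0],[[-35.6,6.5,5],0],[[0,0,0],0]]' 0
python3 - <<'E'
from h import *
np.set_printoptions(precision=4,suppress=True)
c=cam('wrist','w2');np.savez('w2.npz',**c);P=cloud(c)
for q in ['coupler_grip','holder_top']:
    for m in imaging.mark_of('wrist',q)[:2]:
        u,v=m['location'];print(q,round(m['p'],2),np.round([u,v],1),pt(c,u,v,zat(c,u,v)))
z=P[...,2];near=(abs(P[...,0]-.565)<.07)&(abs(P[...,1]+.019)<.07)
for nm,a,b in (('top',.112,.125),('holder',.054,.066)):
    k=near&(z>a)&(z<b);kk=cv2.morphologyEx(k.astype(np.uint8),cv2.MORPH_OPEN,np.ones((3,3)))>0
    p=P[kk];print(nm,len(p),np.median(p,0),cv2.minAreaRect((p[:,:2]*1000).astype(np.float32)))
s=status.get_state();print(s['ee_pos'],s['orientation'],s['t'])
cv2.imwrite('pics/w2z.png',cv2.resize(c['image'][100:260,220:420],None,fx=4,fy=3.7,interpolation=cv2.INTER_CUBIC)[:,:,::-1])
E
```

```text
t: 4.12
ee_pos: [0.5657, -0.0246, 0.2274]
orientation: [0.708, 0.706, -0.001, 0.001]
contact_force: [-0.4, -0.1, 0.8]
grip_width: 0.997
coupler_grip 0.86 [407.2 165.8] [ 0.6494 -0.0004  0.0747]
coupler_grip 0.81 [319.6 186.9] [ 0.5658 -0.0101  0.1168]
top 1010 [ 0.5662 -0.0175  0.1162] ((566.2569580078125, -19.309436798095703), (27.846431732177734, 28.102563858032227), 3.2753796577453613)
holder 4335 [ 0.5659 -0.0082  0.0598] ((566.3228759765625, -19.477920532226562), (80.24979400634766, 80.39967346191406), 4.2124762535095215)
[ 0.5651 -0.0189  0.2282] [ 0.7068  0.7074  0.0001 -0.0004] 4.2667
```

View pics/w2.png

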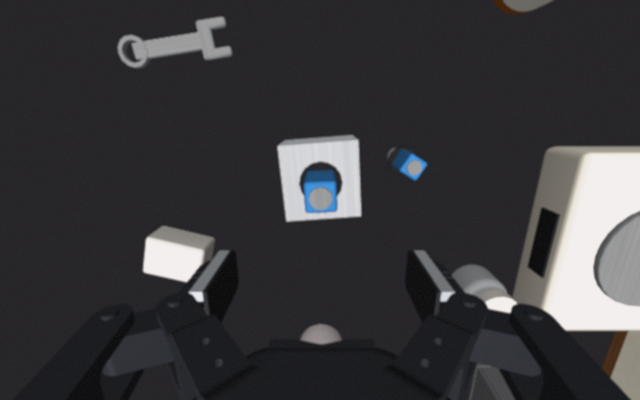

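```bash
python3 -m creep '[[[-0.4,1.2,33],-0.06],[[0,0,33],0],[[0,0,33],0],[[0,0,22],0],[[0,0,10],0],[[0,0,0],0],[[0,0,0],0]]' 0
python3 -m creep '[[[0,0,0],0],[[0,0,0],0],[[0,0,0],0],[[0,0,0],0],[[0,0,0],0],[[0,0,0],0],[[0,0,0],0],[[0,0,0],0]]' 1
```

```text
t: 4.85
ee_pos: [0.5668, -0.0181, 0.0979]
orientation: [0.685, 0.729, 0.0, 0.0]
contact_force: [0.4, -0.4, -0.2]
grip_width: 0.999
t: 5.52
ee_pos: [0.5668, -0.0193, 0.0984]
orientation: [0.685, 0.728, 0.0, 0.0]
contact_force: [-2.8, 0.1, 5.7]
grip_width: 0.324
```

```bash
python3 -m creep '[[[0,0,-8],0],[[0,0,-9],0],[[0,0,-9],0],[[0,0,-9],0],[[0,0,0],0]]'
python3 -m creep '[[[-4,0,0],0],[[-4,0,0],0],[[-4,0,0],0],[[-4,0,0],0],[[-4,0,0.5],0],[[-4,0,0.5],0],[[-4,0,0.5],0],[[-4,0,0.5],0],[[-4,0,0.5],0],[[0,0,0],0]]'
python3 - <<'E'
from h import *
cam('wrist','w3');c=cam('scene')
cv2.imwrite('pics/s3z.png',cv2.resize(c['image'][140:280,250:400],None,fx=4,fy=4,interpolation=cv2.INTER_CUBIC)[:,:,::-1])
E
```

```text
t: 5.93
ee_pos: [0.5672, -0.0192, 0.1346]
orientation: [0.685, 0.728, 0.0, 0.001]
contact_force: [-0.9, -0.1, -2.5]
grip_width: 0.32
t: 6.77
ee_pos: [0.5675, -0.0527, 0.1296]
orientation: [0.686, 0.728, 0.001, -0.003]
contact_force: [-3.3, 7.5, 1.3]
grip_width: 0.325
```

View pics/w3.png

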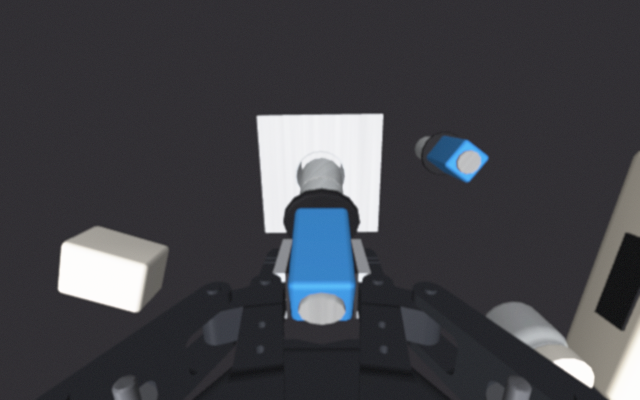

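View pics/s3z.png

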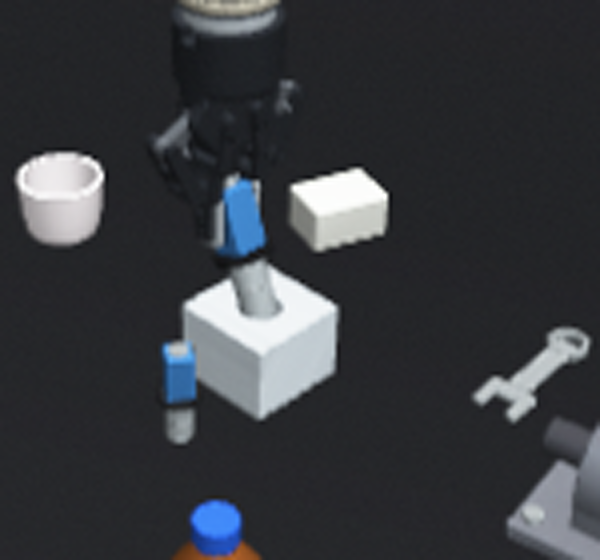

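```bash
python3 -m creep '[[[0,0,-10],0],[[0,0,-20],0],[[0,0,-25],0],[[0,0,-15],0],[[0,0,0],0],[[0,0,0],0]]'
cat > meas.py <<'E'
from fit import *
def coupler(tag):
    c=cam('wrist',tag);np.savez(tag+'.npz',**c);im=c['image'];P=cloud(c)
    s=status.get_state();T=R.from_quat(s['orientation'])
    hsv=cv2.cvtColor(im,cv2.COLOR_RGB2HSV)
    m=(hsv[...,0]>95)&(hsv[...,0]<118)&(hsv[...,1]>120)&(hsv[...,2]>60)&(c['z_map']>0)&(c['z_map']<.22)
    m[:200]=0;m[:,:270]=0;m[:,370:]=0
    p=T.inv().apply(P[m]-s['ee_pos'])   # tool frame
    best=None;rng=np.random.default_rng(0)
    for _ in range(600):
        a=p[rng.choice(len(p),3,0)];n=np.cross(a[1]-a[0],a[2]-a[0])
        if np.linalg.norm(n)<5e-5: continue
        n/=np.linalg.norm(n);k=np.abs((p-a[0])@n)<.0012
        if best is None or k.sum()>best.sum(): best=k
    q=p[best];ce=q.mean(0);n=np.linalg.svd(q-ce,full_matrices=False)[2][2];n*=np.sign(n[0])
    print('ee',s['ee_pos'],'t',s['t'],'n',len(p),len(q),'tool-frame face centre',ce,'normal',n)
    # coupler axis (nose->grip) in tool xz plane, perpendicular to n
    ax=np.array([n[2],0,-n[0]]);ax/=np.linalg.norm(ax);
    th=np.degrees(np.arctan2(-ax[0],-ax[2]));print('axis tool',ax,'lean to -x deg',th)
    # extents of face along axis
    d=q@ax;print('along-axis extent',np.percentile(d,[1,99]),'y ext',np.percentile(q[:,1],[1,99]))
    gc=ce.copy();mid=(np.percentile(d,1)+np.percentile(d,99))/2
    gc=gc+(mid-ce@ax)*ax-n*.014;gc[1]=(np.percentile(q[:,1],1)+np.percentile(q[:,1],99))/2
    nose=gc-.076*ax
    print('grip tool',gc*1e3,'nose tool',nose*1e3,'nose world',T.apply(nose)+s['ee_pos'],'axis world',T.apply(ax))
    return c
E
python3 - <<'E'
from meas import *
c=coupler('w4')
E
```

```text
t: 7.37
ee_pos: [0.5696, -0.0558, 0.2009]
orientation: [0.685, 0.728, 0.001, 0.002]
contact_force: [-0.4, 0.4, -5.1]
grip_width: 0.318
ee [ 0.5683 -0.0554  0.1992] t 7.4167 n 5758 4485 tool-frame face centre [ 0.0155  0.003  -0.0044] normal [ 0.9297 -0.0033 -0.3683]
axis tool [-0.3683  0.     -0.9297] lean to -x deg 21.6135462000183
along-axis extent [-0.0287  0.0185] y ext [-0.01    0.0159]
grip tool [3.8066 2.9739 3.9661] nose tool [31.8008  2.9739 74.6225] nose world [ 0.5693 -0.0235  0.1246] axis world [ 0.0228 -0.3673  0.9298]
```

View pics/w4.png

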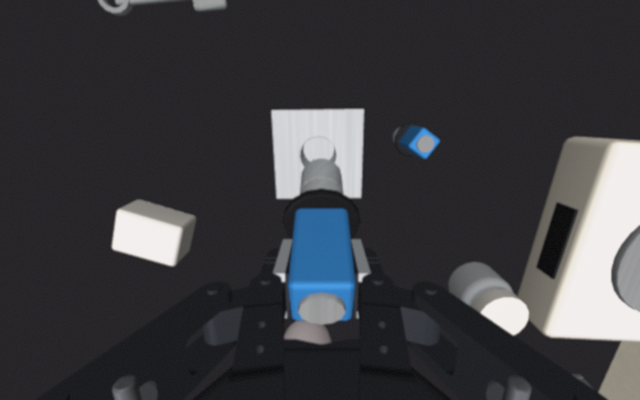

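```bash
python3 - <<'E'
from fit import *
s=dict(np.load('s1.npz'));t=dict(np.load('t1.npz'))
print('mark scene',ray(s,266.4,178.1,.05),'mark top',ray(t,417.3,218.5,.05),'eye top',ray(t,420,221,.05))
for nm,c in (('scene',s),('top',t)):
    P=cloud(c);k=(abs(P[...,0]-.56)<.06)&(abs(P[...,1]+.265)<.06)&(P[...,2]>.042)&(P[...,2]<.06)&(c['z_map']>0)
    p=P[k][:,:2];
    # circle fit to outer/inner ring pts robust
    f=lambda x:np.hypot(p[:,0]-x[0],p[:,1]-x[1])-x[2]
    r=least_squares(f,[.565,-.265,.034],loss='soft_l1',f_scale=.002);print(nm,len(p),r.x,np.median(abs(r.fun)))
cv2.imwrite('pics/potz.png',cv2.resize(t['image'][190:250,385:455],None,fx=8,fy=8,interpolation=cv2.INTER_CUBIC)[:,:,::-1])
E
```

```text
mark scene [ 0.5374 -0.3003  0.05  ] mark top [ 0.5692 -0.2687  0.05  ] eye top [ 0.5628 -0.2757  0.05  ]
scene 102 [ 0.5642 -0.272   0.0334] 0.0014372236467421959
top 160 [ 0.5635 -0.2745  0.0334] 0.0010883755789702979
```

View pics/potz.png

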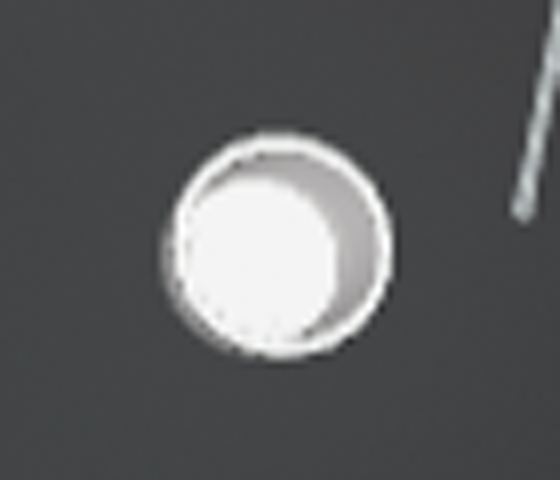

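```bash
python3 -m creep '[[[-35,-2.7,0],0],[[-35,-2.7,0],0],[[-35,-2.7,0],0],[[-35,-2.7,5],0],[[-35,-2.7,10],0],[[-35,-2.7,10],0],[[-35,-2.7,10],0],[[0,0,0],0],[[0,0,0],0]]'
python3 - <<'E'
from meas import *
c=coupler('w5')
P=cloud(c)
k=(abs(P[...,0]-.56)<.06)&(abs(P[...,1]+.265)<.06)&(P[...,2]>.042)&(P[...,2]<.056)&(c['z_map']>0)
p=P[k][:,:2];f=lambda x:np.hypot(p[:,0]-x[0],p[:,1]-x[1])-x[2]
r=least_squares(f,[.565,-.27,.034],loss='soft_l1',f_scale=.002);print(len(p),r.x,np.median(abs(r.fun)))
E
```

```text
t: 8.17
ee_pos: [0.5623, -0.3019, 0.1609]
orientation: [0.687, 0.727, -0.001, -0.003]
contact_force: [-0.1, 0.4, -4.2]
grip_width: 0.319
ee [ 0.563  -0.3005  0.1618] t 8.2167 n 4950 4187 tool-frame face centre [ 0.0152  0.0011 -0.0007] normal [ 0.9319  0.0035 -0.3626]
axis tool [-0.3626  0.     -0.9319] lean to -x deg 21.25964282658537
along-axis extent [-0.0306  0.0147] y ext [-0.0118  0.0141]
grip tool [3.264  1.1331 7.2509] nose tool [30.8212  1.1331 78.0788] nose world [ 0.5619 -0.2694  0.0838] axis world [ 0.0253 -0.3651  0.9306]
1085 [ 0.5654 -0.2756  0.0331] 0.0011151377111987132
```

View pics/w5.png

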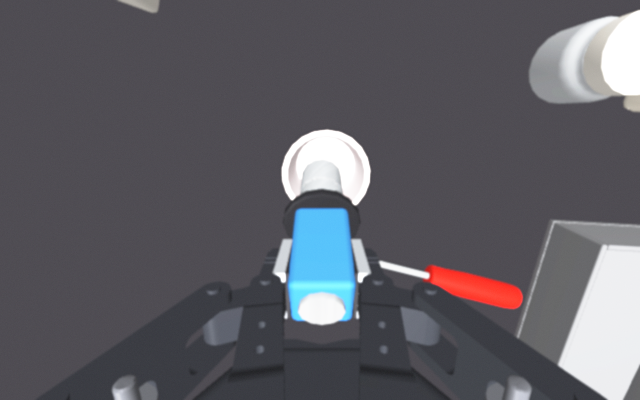

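```bash
python3 -m creep '[[[0,2.5,10],0],[[0,0,18],0],[[0,0,15],0],[[0,0,10],0],[[0,0,5],0],[[0,0,0],0],[[0,0,0],0],[[0,0,0],0]]'
python3 - <<'E'
from meas import *
c=coupler('w6');c=cam('scene');cv2.imwrite('pics/s6z.png',cv2.resize(c['image'][130:250,220:360],None,fx=5,fy=5,interpolation=cv2.INTER_CUBIC)[:,:,::-1])
E
```

```text
t: 8.88
ee_pos: [0.5681, -0.3008, 0.108]
orientation: [0.685, 0.728, 0.0, 0.001]
contact_force: [-0.8, -0.1, -3.7]
grip_width: 0.32
ee [ 0.5682 -0.301   0.1083] t 8.9333 n 3246 2883 tool-frame face centre [0.0186 0.0016 0.0036] normal [ 0.931  -0.0047 -0.3651]
axis tool [-0.3651  0.     -0.931 ] lean to -x deg 21.41495516566304
along-axis extent [-0.0314  0.0134] y ext [-0.0114  0.0146]
grip tool [5.1243 1.5905 7.6148] nose tool [32.8734  1.5905 78.3678] nose world [ 0.568  -0.2682  0.0298] axis world [ 0.0203 -0.363   0.9316]
```

View pics/s6z.png

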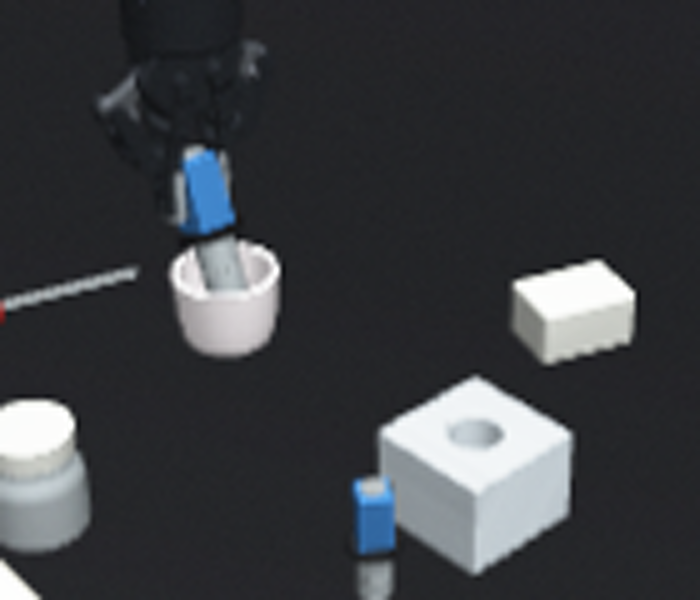

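View pics/w6.png

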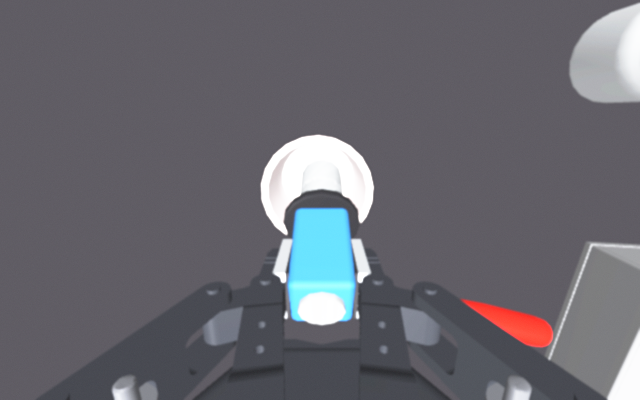

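```bash
python3 -m creep '[[[0,0,5],0],[[0,0,0],0],[[0,0,0],0],[[0,0,-15],0],[[0,0,-25],0],[[0,0,-25],0],[[0,0,-30],0],[[0,0,-30],0],[[0,0,-20],0],[[0,0,0],0]]'
python3 -m creep '[[[20,1,0],0],[[38.5,2,0],0],[[38.5,2,0],0],[[38.5,2,0],0],[[38.5,2,0],0],[[38.5,2,0],0],[[38.5,2,0],0],[[38.5,2,0],0],[[38.5,2,0],0],[[38.5,2,0],0]]'
python3 -m creep '[[[38.5,2,0],0],[[38.5,2,0],0],[[38.5,2,0],0],[[38.5,2,0],0],[[38.5,2,0],0],[[18,1.5,0],0],[[0,0,0],-0.06],[[0,0,0],-0.12],[[0,0,0],-0.12],[[0,0,0],-0.12]]'
python3 -m creep '[[[0,0,0],-0.12],[[0,0,0],-0.12],[[0,0,0],-0.12],[[0,0,0],-0.12],[[0,0,0],-0.12],[[0,0,0],-0.12],[[0,0,0],-0.12],[[0,0,0],-0.12],[[0,0,0],-0.12],[[0,0,0],-0.12]]'
```

```text
t: 9.82
ee_pos: [0.5702, -0.3027, 0.2541]
orientation: [0.685, 0.728, 0.001, 0.006]
contact_force: [1.2, -0.2, -2.6]
grip_width: 0.316
t: 10.65
ee_pos: [0.5623, 0.0682, 0.2447]
orientation: [0.685, 0.728, -0.001, -0.001]
contact_force: [1.1, 0.3, -4.0]
grip_width: 0.317
t: 11.48
ee_pos: [0.5613, 0.2772, 0.2441]
orientation: [0.516, 0.857, -0.001, -0.001]
contact_force: [-1.0, -0.4, -4.1]
grip_width: 0.316
t: 12.32
ee_pos: [0.5614, 0.2768, 0.2442]
orientation: [-0.058, 0.998, -0.0, -0.002]
contact_force: [0.7, -0.4, -3.6]
grip_width: 0.322
```

```bash
python3 -m creep '[[[0,0,0],-0.119],[[0,0,0],0],[[0,0,0],0]]'
python3 - <<'E'
from meas import *
c=coupler('w7');s=status.get_state();T=R.from_quat(s['orientation']);print(T.as_matrix())
m=ymask(c['image'],(230,60,420,230));print(m.sum(),plane(c,m))
cv2.imwrite('pics/w7z.png',cv2.resize(c['image'][80:240,220:420],None,fx=4,fy=3.7,interpolation=cv2.INTER_CUBIC)[:,:,::-1])
E
```

```text
t: 12.57
ee_pos: [0.5617, 0.2769, 0.2449]
orientation: [-0.113, 0.994, -0.0, -0.001]
contact_force: [-0.4, 0.7, -3.8]
grip_width: 0.318
ee [0.5618 0.277  0.2453] t 12.6167 n 5738 4456 tool-frame face centre [ 0.015  -0.0007 -0.0025] normal [ 0.9294  0.0009 -0.3692]
axis tool [-0.3692  0.     -0.9294] lean to -x deg 21.66525297922053
along-axis extent [-0.0302  0.0169] y ext [-0.0136  0.0123]
grip tool [ 3.3004 -0.6646  5.8623] nose tool [31.3583 -0.6646 76.4934] nose world [0.5312 0.2692 0.1688] axis world [0.3617 0.0834 0.9285]
[[-0.9745 -0.2243 -0.0021]
 [-0.2243  0.9745 -0.0007]
 [ 0.0022 -0.0002 -1.    ]]
878 (875, 700, array([0.5172, 0.2665, 0.1205]), array([0.4059, 0.093 , 0.9092]), np.float64(24.60736523217592), np.float64(12.909061830095364))
```

View pics/w7.png

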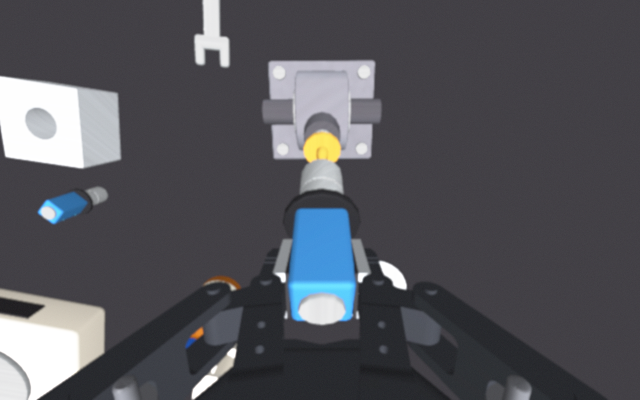

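```bash
python3 -m creep '[[[-4,0,0],0],[[3,0,10],0],[[3,0,10],0],[[2.7,0,9.4],0],[[0,0,0],0],[[0,0,0],0],[[0,0,0],0]]'
python3 - <<'E'
from meas import *
c=coupler('w8')
cv2.imwrite('pics/w8z.png',cv2.resize(c['image'][80:240,240:400],None,fx=3.7,fy=3.7,interpolation=cv2.INTER_CUBIC)[:,:,::-1])
c=cam('scene');np.savez('s8.npz',**c);cv2.imwrite('pics/s8z.png',cv2.resize(c['image'][170:290,350:460],None,fx=5,fy=5,interpolation=cv2.INTER_CUBIC)[:,:,::-1])
c=cam('top');np.savez('t8.npz',**c);cv2.imwrite('pics/t8z.png',cv2.resize(c['image'][180:280,160:280],None,fx=5,fy=5,interpolation=cv2.INTER_CUBIC)[:,:,::-1])
E
```

```text
t: 13.2
ee_pos: [0.5578, 0.2761, 0.2171]
orientation: [-0.114, 0.993, -0.0, -0.0]
contact_force: [-0.9, -0.5, -3.4]
grip_width: 0.322
ee [0.5582 0.2763 0.2177] t 13.25 n 5491 4349 tool-frame face centre [ 0.0156 -0.0007 -0.0017] normal [ 0.9312 -0.0006 -0.3644]
axis tool [-0.3644  0.     -0.9312] lean to -x deg 21.371805309562287
along-axis extent [-0.0308  0.0157] y ext [-0.0137  0.0123]
grip tool [ 3.7884 -0.7111  6.5903] nose tool [31.4842 -0.7111 77.3642] nose world [0.5277 0.2685 0.1404] axis world [0.3541 0.0825 0.9315]
```

View pics/w8z.png

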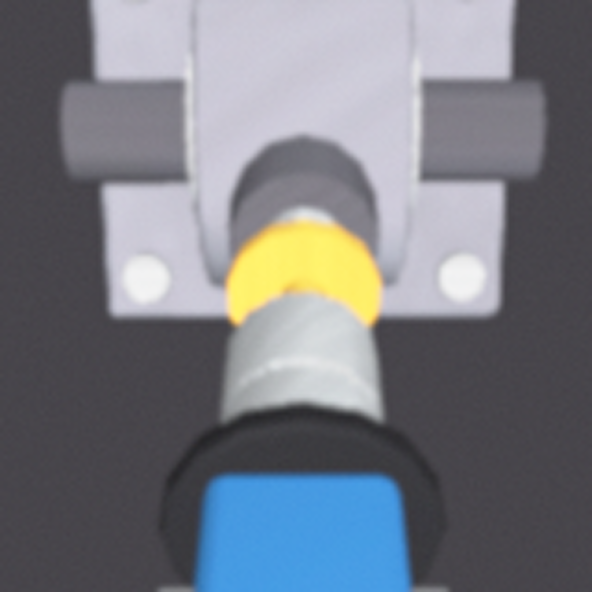

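View pics/s8z.png

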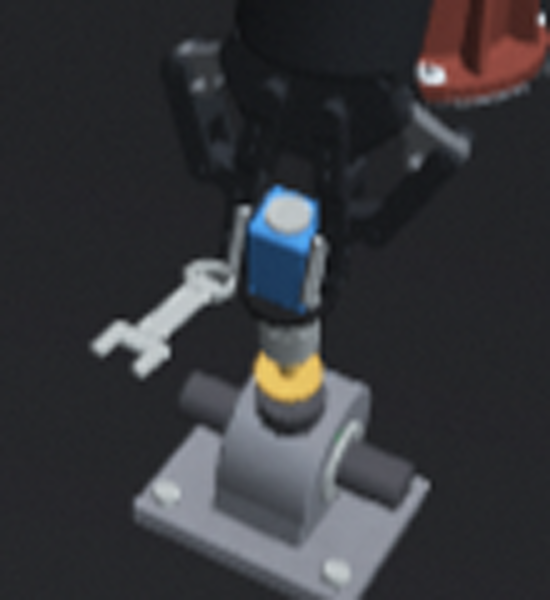

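```bash
python3 - <<'E'
from fit import *
c=dict(np.load('w8.npz'));T=R.from_quat([-0.114,.9935,0,0]);ee=np.array([.5582,.2763,.2177])
ns=np.array([31.5,0,78.0]);E=ns+14*np.array([.931,0,-.364])
print('nose edge px',proj(c,T.apply(E/1e3)+ee))
# disc edge
D=ns+45*np.array([-.364,0,-.931])+22*np.array([.931,0,-.364]);print('disc edge',proj(c,T.apply(D/1e3)+ee))
for seat in ([.5197,.268,.1193],[.5172,.2665,.1205]):
    n=np.array([.4065,.095,.909]);n/=np.linalg.norm(n);far=np.array([-.909*.972,-.909*.233,.418])
    print('collar far edge',proj(c,np.array(seat)+.016*far),'tip',proj(c,np.array(seat)+.014*n), 'tool seat',T.inv().apply(np.array(seat)-ee)*1e3)
z=c['z_map'];print(z[150:200:4,322])
im=c['image'];print([tuple(im[r,322]) for r in range(132,176,2)])
E
```

```text
nose edge px [322.406  157.1498]
disc edge [322.7997 186.6716]
collar far edge [323.0469 140.2764] tip [323.1666 169.6859] tool seat [39.3794  0.6363 98.4   ]
collar far edge [321.8222 136.4949] tip [321.944  166.1869] tool seat [42.1542 -0.2584 97.2   ]
[0.2131 0.2161 0.2126 0.1882 0.1843 0.1804 0.1768 0.1727 0.1707 0.1674
 0.1496 0.1483 0.1501]
[(np.uint8(131), np.uint8(128), np.uint8(137)), (np.uint8(129), np.uint8(127), np.uint8(136)), (np.uint8(188), np.uint8(191), np.uint8(195)), (np.uint8(232), np.uint8(227), np.uint8(216)), (np.uint8(250), np.uint8(228), np.uint8(126)), (np.uint8(254), np.uint8(235), np.uint8(101)), (np.uint8(254), np.uint8(239), np.uint8(106)), (np.uint8(254), np.uint8(239), np.uint8(105)), (np.uint8(254), np.uint8(239), np.uint8(105)), (np.uint8(254), np.uint8(239), np.uint8(104)), (np.uint8(254), np.uint8(239), np.uint8(106)), (np.uint8(254), np.uint8(237), np.uint8(103)), (np.uint8(252), np.uint8(229), np.uint8(99)), (np.uint8(241), np.uint8(215), np.uint8(137)), (np.uint8(201), np.uint8(202), np.uint8(199)), (np.uint8(201), np.uint8(205), np.uint8(207)), (np.uint8(205), np.uint8(210), np.uint8(213)), (np.uint8(202), np.uint8(207), np.uint8(210)), (np.uint8(204), np.uint8(208), np.uint8(210)), (np.uint8(209), np.uint8(214), np.uint8(216)), (np.uint8(213), np.uint8(216), np.uint8(219)), (np.uint8(211), np.uint8(216), np.uint8(218))]
```

```bash
python3 -m creep '[[[1.67,0,3.64],0],[[1.67,0,3.64],0],[[1.67,0,3.64],0],[[1.67,0,3.64],0],[[1.67,0,3.64],0],[[0,0,0],0],[[0,0,0],0]]'
python3 - <<'E'
from meas import *
c=coupler('w9');print(status.get_state()['contact_force'],status.get_state()['torque'])
cv2.imwrite('pics/w9z.png',cv2.resize(c['image'][80:240,240:400],None,fx=3.7,fy=3.7,interpolation=cv2.INTER_CUBIC)[:,:,::-1])
E
```

```text
t: 13.93
ee_pos: [0.5496, 0.2741, 0.1986]
orientation: [-0.114, 0.993, -0.0, -0.0]
contact_force: [0.8, 0.2, -5.7]
grip_width: 0.317
ee [0.5497 0.2742 0.1988] t 13.9833 n 4736 4239 tool-frame face centre [ 0.0155 -0.0007 -0.0014] normal [ 0.933   0.0005 -0.3599]
axis tool [-0.3599  0.     -0.933 ] lean to -x deg 21.096597717034637
along-axis extent [-0.0302  0.0155] y ext [-0.0136  0.0124]
grip tool [ 3.5491 -0.5998  6.5042] nose tool [30.9046 -0.5998 77.4102] nose world [0.5197 0.2665 0.1214] axis world [0.3506 0.0819 0.9329]
[ 1.2622  0.4379 -5.7966] [ 0.0872 -0.3655 -0.0151]
```

View pics/w9z.png

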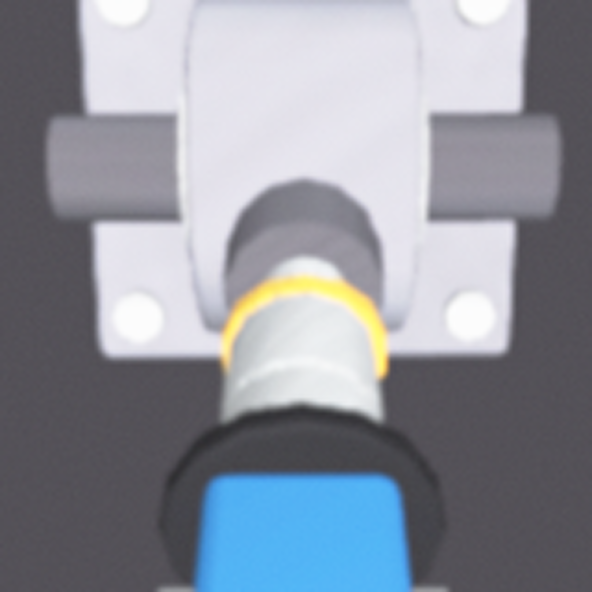

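```bash
python3 -m creep '[[[0.84,0,1.82],0],[[0.84,0,1.82],0],[[0.84,0,1.82],0],[[0,0,0],0]]'
python3 -m creep '[[[0.84,0,1.82],0],[[0.84,0,1.82],0],[[0.84,0,1.82],0],[[0.42,0,0.91],0],[[0,0,0],0],[[0,0,0],0]]'
python3 - <<'E'
from meas import *
c=coupler('w10');print(status.get_state()['contact_force'],status.get_state()['torque'])
cv2.imwrite('pics/w10z.png',cv2.resize(c['image'][80:240,240:400],None,fx=3.7,fy=3.7,interpolation=cv2.INTER_CUBIC)[:,:,::-1])
E
```

```text
t: 14.32
ee_pos: [0.5494, 0.2742, 0.1976]
orientation: [-0.114, 0.993, 0.0, 0.003]
contact_force: [1.3, -0.7, 6.0]
grip_width: 0.322
t: 14.82
ee_pos: [0.5469, 0.2736, 0.1922]
orientation: [-0.114, 0.993, 0.0, 0.003]
contact_force: [1.9, -0.9, 7.4]
grip_width: 0.319
ee [0.5469 0.2736 0.1921] t 14.8667 n 4723 4255 tool-frame face centre [ 0.0154 -0.0007 -0.002 ] normal [ 0.9306 -0.0019 -0.3662]
axis tool [-0.3662  0.     -0.9306] lean to -x deg 21.47900781213419
along-axis extent [-0.0297  0.0158] y ext [-0.0136  0.0122]
grip tool [ 3.4981 -0.6796  6.118 ] nose tool [31.3263 -0.6796 76.8399] nose world [0.517  0.266  0.1151] axis world [0.3508 0.0816 0.9329]
[0.2553 0.3771 7.6703] [-0.2104  0.2849  0.042 ]
```

View pics/w10z.png

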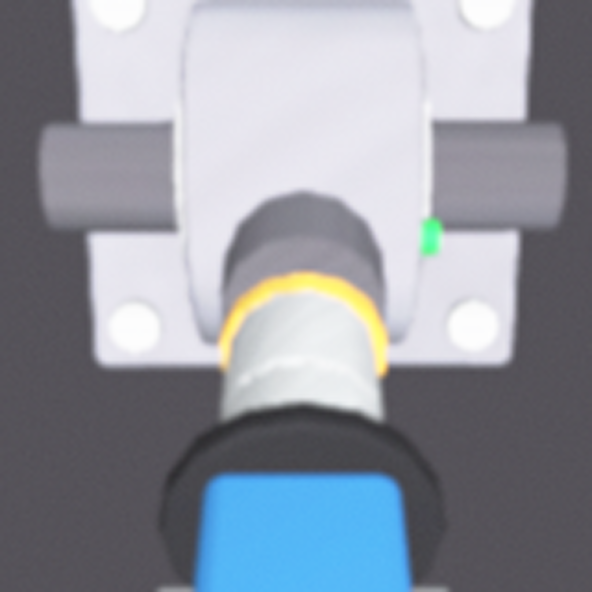

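```bash
python3 -m creep '[[[0.84,0,1.82],0],[[0.84,0,1.82],0],[[0.42,0,0.91],0],[[0,0,0],0],[[0,0,0],0],[[0,0,0],0]]'
python3 - <<'E'
from meas import *
c=coupler('w11');print(status.get_state()['contact_force'],status.get_state()['torque'])
cv2.imwrite('pics/w11z.png',cv2.resize(c['image'][80:240,240:400],None,fx=3.7,fy=3.7,interpolation=cv2.INTER_CUBIC)[:,:,::-1])
E
```

```text
t: 15.37
ee_pos: [0.5437, 0.2728, 0.1847]
orientation: [-0.114, 0.993, 0.0, 0.002]
contact_force: [0.9, -0.7, 5.5]
grip_width: 0.322
ee [0.5437 0.2728 0.1848] t 15.4167 n 4656 4193 tool-frame face centre [ 0.0155 -0.0006 -0.0016] normal [ 0.9312  0.0015 -0.3645]
axis tool [-0.3645  0.     -0.9312] lean to -x deg 21.378800625517062
along-axis extent [-0.0298  0.0155] y ext [-0.0136  0.0124]
grip tool [ 3.5275 -0.6011  6.3087] nose tool [31.232  -0.6011 77.0792] nose world [0.5137 0.2652 0.1076] axis world [0.352  0.0821 0.9324]
[ 1.3697 -1.1828  6.5149] [-0.1793  0.0859  0.0484]
```

View pics/w11z.png

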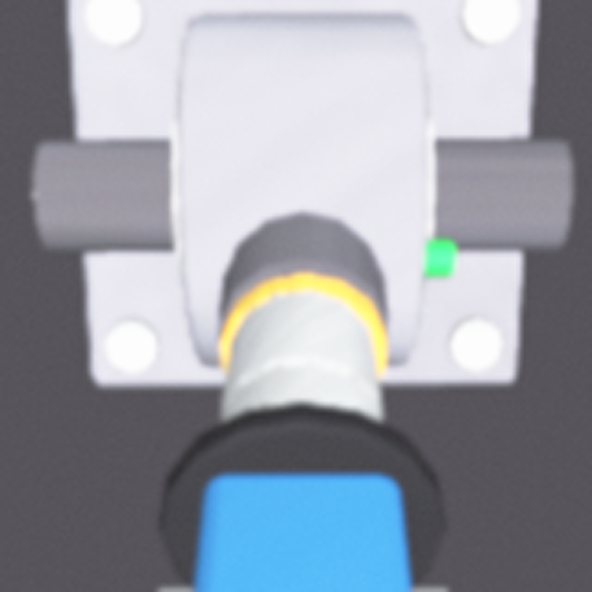

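```bash
python3 -m creep '[[[0,0,0],0],[[0,0,0],0],[[0,0,0],0],[[0,0,0],0],[[0,0,0],0]]'
python3 - <<'E'
from meas import *
c=cam('scene','s12')
a=status.get_state();print(a['ee_pos'],a['contact_force'],a['grip_width'])
P=cloud(c);k=(abs(P[...,0]-.56)<.06)&(abs(P[...,1]+.265)<.06)&(P[...,2]>.042)&(P[...,2]<.06)&(c['z_map']>0)
p=P[k][:,:2];f=lambda x:np.hypot(p[:,0]-x[0],p[:,1]-x[1])-x[2]
print(least_squares(f,[.565,-.265,.034],loss='soft_l1',f_scale=.002).x)
E
```

```text
t: 15.83
ee_pos: [0.5437, 0.2729, 0.1848]
orientation: [-0.114, 0.993, 0.0, 0.002]
contact_force: [1.1, -0.4, 6.6]
grip_width: 0.319
[0.5437 0.2729 0.1848] [ 1.8134 -0.4968  5.885 ] 0.3229857105622968
[ 0.5643 -0.2721  0.0338]
```

View pics/s12.png

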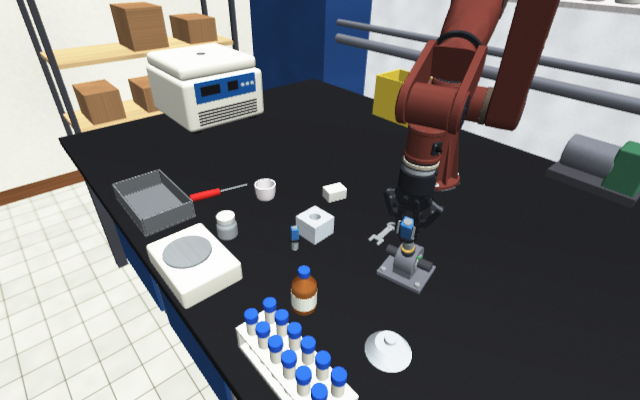

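```bash
python3 -c "
from plant import arm;print(arm.close_job())"
```

```text
the job is handed in; nothing more can be done
None
```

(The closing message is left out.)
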